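# Return the blue-handled file to the crowded file rack

### The job

The round file with the long blue handle is finished with: pull it out of its spring clip on the dark tool stand and hang it in the slot of the file rack among the five files already there, gently sliding those apart to make room. It must hang upright on its collar like the others, which stay hanging in the slot. Leave the other two clipped tools in their clips and do not disturb the other things on the bench.

Things in the scene. Friction and masses are not known exactly. Their poses are not given: they have to be found in the camera images.
- blue_file: Round file with a long blue handle, 158 mm overall, 70 g; starts upright in one of the three clips. Origin on its axis at the underside of the handle, z up along the handle. Handle 20 mm in diameter, z = 0 to 100 mm, with a waist (see blue_file_waist). Below it a 9 mm brass ferrule to z = -10 mm and a straight blade 6 mm in diameter, round tip at z = -58 mm.
- red_scriber: Tool with the same handle in red, blade to z = -50 mm; in another clip. Frame as for the blue file. Stays in its clip.
- black_reamer: Tool with the same handle in black, blade to z = -56 mm; in another clip. Frame as for the blue file. Stays in its clip.
- clip_stand: Dark wooden tool stand, fixed. Origin at the middle of its underside, front -x. Base x = -31 to 39 mm, y = -72 to 72 mm, 14 mm high; upright board x = 22 to 36 mm, top at z = 130 mm. In front of it three spring clips (see stand_clips).
- blue_file_waist (a point): Middle of the waist of the blue handle, where a clip holds it: 14 mm in diameter, from z = 30 to 46 mm of the file's frame; the handle is 20 mm above and below it, so that it cannot slide up or down through a clip.
- stand_clips (a point): Centre of the middle clip; axes as the stand's. Three C-shaped steel clips at y = -50, 0, 50 mm of this point, 10 mm high, lips to x = -11 mm, mouths to -x. A steady pull of 5 to 15 N to -x spreads the sprung jaws, and the handle snaps out, free after 20 mm. A clipped tool's origin lies about 40 mm below.
- file_rack: Wooden file rack, fixed. Origin at the middle of its underside. Base 72 x 172 x 12 mm. Two rails, top at z = 76 mm, 12 mm thick, leave a straight slot along y, 13 mm wide and 148 mm long (y = -74 to 74 mm), closed at the ends by cheeks 12 mm thick that rise to z = 94 mm. Open below the rails down to the base.
- rack_slot (a point): Middle of the slot at the level of the rails' top; axes as the rack's. A tool that hangs properly has its origin on the slot's line at this height.
- rack_file_1: Short file (pale wood handle), hanging in the slot by its collar, nearest the -y end, free to slide along it, 45 g. Origin on its axis at the collar's underside, z up. Collar 20 mm in diameter to z = 10 mm, grip 16 mm in diameter to z = 52 mm, blade 6 mm in diameter to z = -54 mm. At the start no gap along the slot is wide enough for one more collar.
- rack_file_2: Short file (brown wood handle), hanging in the slot by its collar, second from the -y end, free to slide along it, 45 g. Origin on its axis at the collar's underside, z up. Collar 20 mm in diameter to z = 10 mm, grip 16 mm in diameter to z = 52 mm, blade 6 mm in diameter to z = -50 mm. At the start no gap along the slot is wide enough for one more collar.
- rack_file_3: Short file (yellow plastic handle), hanging in the slot by its collar, the middle one, free to slide along it, 45 g. Origin on its axis at the collar's underside, z up. Collar 20 mm in diameter to z = 10 mm, grip 16 mm in diameter to z = 52 mm, blade 6 mm in diameter to z = -56 mm. At the start no gap along the slot is wide enough for one more collar.
- rack_file_4: Short file (dark wood handle), hanging in the slot by its collar, second from the +y end, free to slide along it, 45 g. Origin on its axis at the collar's underside, z up. Collar 20 mm in diameter to z = 10 mm, grip 16 mm in diameter to z = 52 mm, blade 6 mm in diameter to z = -52 mm. At the start no gap along the slot is wide enough for one more collar.
- rack_file_5: Short file (pale wood handle), hanging in the slot by its collar, nearest the +y end, free to slide along it, 45 g. Origin on its axis at the collar's underside, z up. Collar 20 mm in diameter to z = 10 mm, grip 16 mm in diameter to z = 52 mm, blade 6 mm in diameter to z = -50 mm. At the start no gap along the slot is wide enough for one more collar.
- oil_bottle: Brown bottle with a red cap, 44 mm in diameter, 155 mm high, close behind the file rack. Origin at the middle of its underside. Bystander.
- jar_pumice: White jar with a grey lid, 56 mm in diameter, 72 mm high, close behind the tool stand. Origin at the middle of its underside. Bystander.
- glue_bottle: White bottle with an orange cap, 48 mm in diameter, 150 mm high, farther back. Origin at the middle of its underside. Bystander.
- nut_blank: Small ivory-coloured bar, 41 x 47 x 10 mm overall, lying to the right. Origin at the middle of its underside. Bystander.
- pencil: Red pencil, 142 mm long, 7 mm thick, lying to the right. Origin at the middle of its underside. Bystander.
Not all that is in view belongs to the job. Leave any pink or turquoise look-alike of the blue_file alone.

How it is judged:
By the outcome, as a careful person would: the job done as asked, in the order asked, and still so for the second after the job is handed in, with the robot touching nothing.
It also fails if it takes over 51 s, if anything falls off the work surface, if the arm or the gripper's body presses on something with over 40 N, if the wrist force passes 120 N, or if a joint passes its speed limit or range.

### The arm

A 6-joint arm with a two-finger parallel gripper is mounted at the origin on a cart in front of the work surface, level with it; the furniture and walls round the work are solid. World frame = base frame: x ahead of the robot, y to its left, z up, the work surface at z = 0. Lengths are in m, angles in rad, forces in N, time in s.
With the tool pointing down it reaches from about 0.375 to 0.975 m from the base axis. Payload 3.8 kg.
Tool frame: the origin (TCP) lies at the very end of the fingers, on their centre line; the grasp point (between the pads) lies 19 mm behind it; z points along the fingers, y is the line along which they close (so a half turn about z gives the same grasp; the last joint's range is limited). The gripper opens to 85 mm and grips with 20 to 120 N. Pads are 22 mm wide; open, the fingers measure 114 mm over their backs; the gripper's body (76 mm by 85 mm) begins 54 mm behind the grasp point. The pads swing forward as they close: fully open they stand 13 mm farther back than shut.
Start: joints at [1.072, 0.264, 1.604, -0, 1.274, -0.037], TCP at [0.301, 0.604, 0.231] pointing down, gripper open.
Joint ranges: [-2.63, 2.63], [-0.94, 2.18], [0.31, 2.57], [-1.31, 4.45], [0, 2.66], [-2.55, 2.55]. Speed limits (rad/s): [2.57, 2.57, 3.14, 3.14, 3.14, 3.14].

### API

Orientations are given as a rotation vector (axis times angle).
In Python, from workcell import read_state, read_camera, calibration, finish_job gives the robot as it stands.
- The arm moves only by the tool step_arm, never from a script. Its argument "commands" is a list of rows, each an object of numbers: "fingers": the gripper's target within -1 to 1 (shut at 1, half-way at 0, fully open at -1); "dx", "dy", "dz": the shift along the tool's x, y, z in m; "roll": the turn about the tool's z in degrees. In form: [{"fingers": .., "dx": .., "dy": .., "dz": .., "roll": ..}, ...]. A call has 1 to 8 rows; each row is the pose to reach, as a shift and turn from the pose commanded when the call began, along the tool's axes at that moment; what a row does not reach only later rows make up. A row lasts 1/8 s, in which the tool goes at most 62.5 mm and 10.7 degrees, less where a joint would pass 70% of its speed; a pose out of reach is approached as far as the arm can. A call with a gripper value outside its range is refused whole. The fingers move at their own pace and stop on an object; "squeeze" is the grip in N (left out, the last holds). Time passes only in rows, so rows that repeat a pose let the fingers close. It gives the time, the measured TCP pose, the force, the opening and the grip force at its end, in the units of the state.
- read_state(): the state, without advancing time (a new reading comes with each control period).
- read_camera(name): name is "side" or "top"; returns (picture, depth): 420x560x3 uint8, blue, green, red; 420x560 float32, m along the optical axis (not along the pixel's ray), 0 where there is no reading.
- calibration(name): a dict with "intrinsics" (3x3 intrinsics, pixels), "world_to_cam" (4x4, takes a point from world to camera coordinates). Camera axes: x right, y up, looking along -z (the intrinsics and any distortion apply to the point x, -y, -z); pixel columns grow to the right and rows downward; lengths in m; the calibration is good to about 2 mm. A picture is of the moment at which its call begins. calibration takes no time and is no camera call.
- finish_job(): hands the job in; it is judged then, once.
The state is a dict: "time": time; "q": joint angles; "joint_vel": joint speeds; "joint_torque": joint torques, N m; "tool_pos": TCP position; "tcp_rot": TCP orientation; "wrist_force": force on the tool from outside, world axes, zero at the start; "torque": the same for the moment, N m; "width": opening from 0.0 (shut) to 1.0 (fully open); "grip_force": force on a finger pad.
Only numpy, scipy, OpenCV 4.12 (cv2) and the standard library are available. Lean on these libraries where they do the work, as an engineer would, in place of code of your own. Each camera call takes 0.05 s, during which the arm holds its last target. There are 200 camera calls.

## Working session

There is one attempt and no reset: what is moved stays moved. The work goes in short steps, Python scripts to look and compute and a tool call to move; the robot and the scene stay as the last step left them, time stands still between calls to the robot, and variables do not carry over. Pictures are saved under pics/ and viewed, at most 10 in all, crops included, and the job is handed in when it is done.

Besides the shell and the picture viewer there is one more tool, called by a JSON object that holds its "method" and its "body". step_arm: Moves the arm, as the interface text tells. Its arguments: {"type":"object","properties":{"commands":{"type":"array","items":{"type":"object","properties":{"fingers":{"type":"number"},"dx":{"type":"number"},"dy":{"type":"number"},"dz":{"type":"number"},"roll":{"type":"number"}}}},"squeeze":{"type":"number"}},"required":["commands"]}

```bash
mkdir -p pics; cat > h.py <<'E'
import numpy as np, cv2
from workcell import *
def grab(n):
    im,d=read_camera(n); np.savez(f'/tmp/{n}.npz',im=im,d=d); return im,d
def world(n,d):
    c=calibration(n);K=np.array(c["intrinsics"]);T=np.linalg.inv(np.array(c["world_to_cam"]))
    v,u=np.mgrid[:420,:560]
    X=(u-K[0,2])/K[0,0]*d;Y=(v-K[1,2])/K[1,1]*d
    P=np.stack([X,-Y,-d,np.ones_like(d)],-1)@T.T
    return P[...,:3]
E
python3 - <<'E'
from h import *
for n in("side","top"):
    im,d=grab(n); cv2.imwrite(f'pics/{n}0.png',cv2.resize(im,(784,588)))
    c=calibration(n); print(n,c); 
s=read_state(); print(s)
E
```

```text
side {'intrinsics': array([[456.00800857,   0.        , 280.6762446 ],
       [  0.        , 456.00800857, 206.98454852],
       [  0.        ,   0.        ,   1.        ]]), 'world_to_cam': array([[-0.97861749, -0.20555871,  0.00730878,  0.51817757],
       [ 0.08084727, -0.35173591,  0.93260151, -0.20773224],
       [-0.1891336 ,  0.91325104,  0.36083378, -0.76146586],
       [ 0.        ,  0.        ,  0.        ,  1.        ]])}
top {'intrinsics': array([[508.26646852,   0.        , 279.09516154],
       [  0.        , 508.26646852, 203.71291938],
       [  0.        ,   0.        ,   1.        ]]), 'world_to_cam': array([[-0.02678156, -0.99963477,  0.0036155 , -0.14978059],
       [ 0.97402882, -0.02528172,  0.2250082 , -0.56947557],
       [-0.22483461,  0.00954768,  0.97435016, -0.92008718],
       [ 0.        ,  0.        ,  0.        ,  1.        ]])}
{'time': 0.1, 'q': array([ 1.07212989e+00,  2.64712402e-01,  1.60525646e+00,  2.68528973e-05,
        1.27370689e+00, -3.68877055e-02]), 'joint_vel': array([ 0.00035866, -0.00072775, -0.00262028,  0.00020119,  0.00021864,
       -0.00034762]), 'joint_torque': array([ 5.37101660e-04, -5.16707110e+01, -3.68592489e+01,  7.76461297e-05,
        6.21079598e-03, -2.02006237e-05]), 'tool_pos': array([0.30040521, 0.60371819, 0.23005295]), 'tcp_rot': array([-0.71881259, -3.05766001,  0.00314427]), 'wrist_force': array([ 0.22641948, -0.18266171,  0.22026714]), 'torque': array([ 0.0009416 ,  0.02258663, -0.00407715]), 'grip_force': 0.0, 'width': 1.0023489231025675}
```

View pics/side0.png

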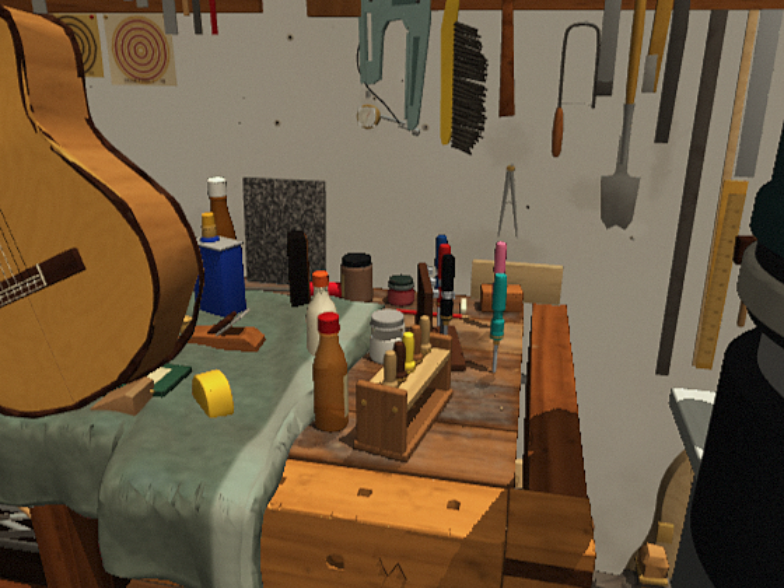

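View pics/top0.png

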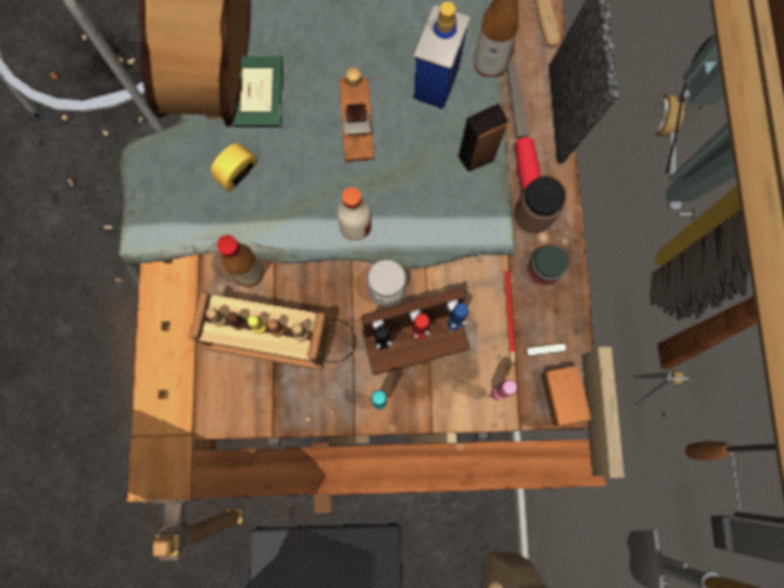

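The top view (784 px wide) shows three clipped tools: black (381,332), red (421,323) and blue (458,315). The turquoise look-alike is at (380,398) and the pink one at (505,390). By the description, the target is the blue tool in the -y clip. The rack is at (260,330) and holds five files. Next I'll measure and check a crop.

```bash
python3 - <<'E'
from h import *
z=np.load('/tmp/top.npz');im,d=z['im'],z['d'];P=world('top',d)
s=np.load('/tmp/side.npz');ims,ds=s['im'],s['d'];Q=world('side',ds)
a=cv2.resize(im[185:290,125:365],(800,350),interpolation=cv2.INTER_CUBIC)
b=cv2.resize(ims[160:330,240:380],(206,250),interpolation=cv2.INTER_CUBIC)
b=np.hstack([b,np.zeros((250,594,3),np.uint8)])
c=cv2.resize(ims[165:275,270:370],(275,250),interpolation=cv2.INTER_CUBIC); b[:,250:525]=c
cv2.imwrite('pics/crop1.png',np.vstack([a,b]))
def px(name,P,u,v,r=2):
    p=P[v-r:v+r+1,u-r:u+r+1].reshape(-1,3); p=p[np.isfinite(p).all(1)]; k=p[:,2]>np.percentile(p[:,2],60); print(name,np.median(p[k],0).round(4))
for n,(u,v) in dict(black=(381,332),red=(421,323),blue=(458,312),teal=(380,398),pink=(505,390),f1=(303,331),f2=(273,326),f3=(255,322),f4=(234,319),f5=(215,315),bottle=(228,244),jar=(387,280),bench=(230,400)).items(): px(n,P,int(u/1.4),int(v/1.4))
# rack & stand masks: dump points of heights
hsv=cv2.cvtColor(im,cv2.COLOR_BGR2HSV)
for nm,box,zr in (('railtop',(135,205,240,265),(0.066,0.083)),('cheek',(135,205,240,265),(0.088,0.1)),('board',(255,200,340,265),(0.122,0.136)),('handles',(255,200,340,265),(0.14,0.3)),('grips',(135,205,240,265),(0.112,0.14))):
    u0,v0,u1,v1=box;p=P[v0:v1,u0:u1].reshape(-1,3);p=p[(p[:,2]>zr[0])&(p[:,2]<zr[1])]
    p2=p[:,:2].astype(np.float32); r=cv2.minAreaRect(p2); print(nm,len(p),p.mean(0).round(4),r,cv2.boxPoints(r).round(4).tolist())
E
```

```text
black [ 0.4826 -0.1518  0.18  ]
red [ 0.4914 -0.1977  0.181 ]
blue [ 0.5031 -0.2436  0.181 ]
teal [ 0.4041 -0.1464  0.1589]
pink [ 0.4127 -0.2995  0.1577]
f1 [ 0.4971 -0.0475  0.124 ]
f2 [ 0.5048 -0.0123  0.1277]
f3 [0.5089 0.0119 0.1272]
f4 [0.5154 0.0397 0.1269]
f5 [0.5198 0.0652 0.1269]
bottle [0.6056 0.041  0.1561]
jar [ 0.5718 -0.159   0.0733]
bench [0.4219 0.0674 0.0005]
railtop 2007 [0.509  0.0137 0.0757] ((0.5103042125701904, 0.010874412953853607), (0.16833709180355072, 0.0643950030207634), 78.24242401123047) [[0.46160000562667847, -0.06499999761581421], [0.5246999859809875, -0.07810000330209732], [0.5590000152587891, 0.08669999986886978], [0.4959000051021576, 0.0997999981045723]]
cheek 514 [0.51   0.0138 0.0927] ((0.5108411312103271, 0.01372525840997696), (0.17195329070091248, 0.06376834213733673), 78.27838134765625) [[0.46219998598098755, -0.06400000303983688], [0.5246000289916992, -0.07689999788999557], [0.559499979019165, 0.09139999747276306], [0.49709999561309814, 0.10440000146627426]]
board 714 [ 0.52   -0.1933  0.1285] ((0.5080506205558777, -0.1967771053314209), (0.046
[... 166 characters left out ...]
 -0.2581999897956848], [0.51419997215271, -0.12430000305175781]]
handles 404 [ 0.4931 -0.2002  0.1719] ((0.49468979239463806, -0.19943192601203918), (0.01908799447119236, 0.11794281005859375), 13.8428373336792) [[0.47130000591278076, -0.1445000022649765], [0.49950000643730164, -0.2590000033378601], [0.5181000232696533, -0.25440001487731934], [0.48980000615119934, -0.13989999890327454]]
grips 321 [0.5097 0.0133 0.1232] ((0.510178804397583, 0.011853177100419998), (0.12689383327960968, 0.015472335740923882), 77.90251922607422) [[0.489300012588501, -0.04859999939799309], [0.5044000148773193, -0.05180000141263008], [0.531000018119812, 0.0723000019788742], [0.5159000158309937, 0.0754999965429306]]
```

View pics/crop1.png

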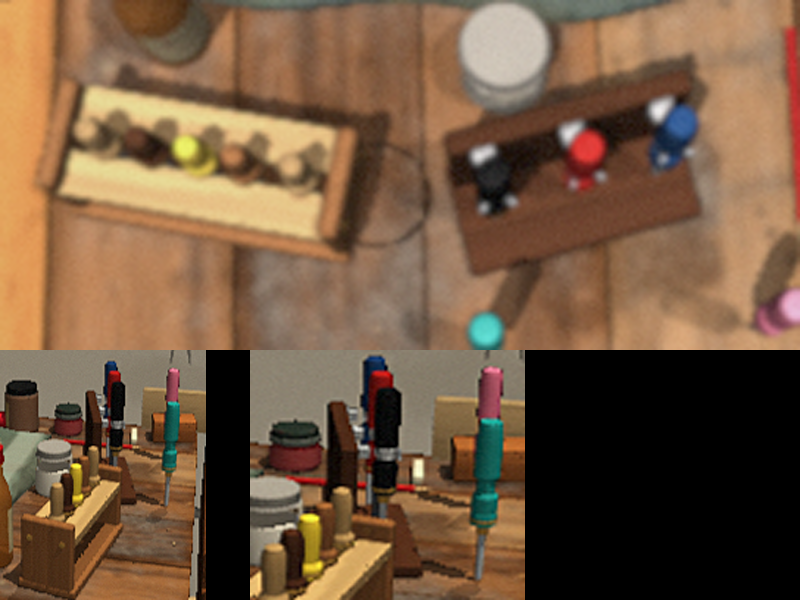

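The crop confirms the blue handle in the right-hand (-y) clip, at about (680,125) in the crop. The turquoise tool at (486,330) and the pink one at (785,310) stand separately. Next I'll refine the positions.

```bash
cat >> h.py <<'E'
from scipy.optimize import least_squares
def tops(P,near,zmin,zmax,r=0.02):
    p=P.reshape(-1,3); m=(np.hypot(p[:,0]-near[0],p[:,1]-near[1])<r)&(p[:,2]>zmin)&(p[:,2]<zmax); return p[m]
def mid(p):
    c,rad=cv2.minEnclosingCircle(p[:,:2].astype(np.float32)); return np.round([*c,rad,*p.mean(0),len(p)],4)
def axisfit(p,R):
    f=lambda s:np.hypot(p[:,0]-s[0],p[:,1]-s[1])-R
    m=p.mean(0); return m,f
def fitcyl(p,R,cam):  # visible-surface fit of a vertical cylinder, cam = camera centre
    m=p[:,:2].mean(0); d=m-cam[:2]; d/=np.linalg.norm(d)
    s=least_squares(lambda s:np.hypot(p[:,0]-s[0],p[:,1]-s[1])-R,m+d*R*.6,loss='soft_l1',f_scale=.001)
    return s.x.round(4),np.abs(s.fun).mean().round(4),len(p)
def campos(n):
    return np.linalg.inv(np.array(calibration(n)["world_to_cam"]))[:3,3]
E
python3 - <<'E'
from h import *
P=world('top',np.load('/tmp/top.npz')['d']);Q=world('side',np.load('/tmp/side.npz')['d'])
print(campos('top'),campos('side'))
T=dict(black=(.4826,-.1518),red=(.4914,-.1977),blue=(.505,-.2455))
for n,c in T.items():
    print(n,mid(tops(P,c,.177,.2)))
    for nm,X in(('top',P),('side',Q)):
        p=tops(X,c,.135,.175)
        if len(p)>10: print(' ',nm,fitcyl(p,.01,campos(nm)))
F=[(.4971,-.0475),(.5048,-.0123),(.5089,.0119),(.5154,.0397),(.5198,.0652)]
for c in F:
    print('f',mid(tops(P,c,.122,.14,.014)),end=' ')
    for nm,X in(('top',P),('side',Q)):
        p=tops(X,c,.09,.122,.014)
        if len(p)>10: print(' ',nm,fitcyl(p,.008,campos(nm)),end='')
    print()
for nm,X in(('top',P),('side',Q)):
  p=X.reshape(-1,3)
  for zr in((.07,.08),(.09,.097)):
    q=p[(p[:,2]>zr[0])&(p[:,2]<zr[1])&(abs(p[:,0]-.51)<.07)&(abs(p[:,1]-.013)<.11)]
    r=cv2.minAreaRect(q[:,:2].astype(np.float32)); print(nm,zr,r,q[:,2].mean())
E
```

```text
[ 0.34380682 -0.15533852  1.0251653 ] [0.37987344 0.72885852 0.46470675]
black [ 4.832e-01 -1.517e-01  8.800e-03  4.831e-01 -1.514e-01  1.793e-01
  6.800e+01]
  top (array([ 0.484 , -0.1513]), np.float64(0.0003), 47)
  side (array([ 0.4814, -0.1513]), np.float64(0.0009), 180)
red [ 4.954e-01 -2.004e-01  8.800e-03  4.952e-01 -1.996e-01  1.793e-01
  6.700e+01]
  top (array([ 0.4959, -0.1998]), np.float64(0.0003), 51)
  side (array([ 0.4932, -0.1998]), np.float64(0.0009), 68)
blue [ 5.068e-01 -2.485e-01  8.600e-03  5.068e-01 -2.483e-01  1.791e-01
  6.900e+01]
  top (array([ 0.5077, -0.2486]), np.float64(0.0004), 70)
  side (array([ 0.505 , -0.2488]), np.float64(0.0008), 61)
f [ 4.956e-01 -4.400e-02  5.700e-03  4.986e-01 -4.330e-02  1.256e-01
  4.500e+01]   top (array([ 0.4999, -0.0433]), np.float64(0.0026), 43)  side (array([ 0.497 , -0.0433]), np.float64(0.0012), 93)
f [ 5.055e-01 -1.120e-02  6.800e-03  5.052e-01 -1.180e-02  1.261e-01
  4.200e+01]   top (array([ 0.5065, -0.0107]), np.float64(0.0004), 40)  side (array([ 0.5044, -0.0109]), np.float64(0.0009), 86)
f [5.100e-01 1.300e-02 7
[... 418 characters left out ...]
e+01]   top (array([0.5224, 0.0685]), np.float64(0.0004), 42)  side (array([0.5205, 0.0677]), np.float64(0.0008), 154)
top (0.07, 0.08) ((0.5103909373283386, 0.010920301079750061), (0.16837464272975922, 0.06424268335103989), 78.38841247558594) 0.07565834087601513
top (0.09, 0.097) ((0.5103735327720642, 0.013856612145900726), (0.17188604176044464, 0.06279928982257843), 78.27838134765625) 0.09313635847352959
side (0.07, 0.08) ((0.5089777112007141, 0.01868823915719986), (0.17086847126483917, 0.06424031406641006), 77.88890838623047) 0.07576619606946497
side (0.09, 0.097) ((0.5088054537773132, 0.01626945286989212), (0.17229127883911133, 0.06323718279600143), 78.32645416259766) 0.09307814332342998
```

```bash
cat >> h.py <<'E'
from scipy.spatial.transform import Rotation as R
def goto(t,yaw=None):
    s=read_state(); M=R.from_rotvec(s['tcp_rot']).as_matrix(); d=M.T@(np.array(t)-s['tool_pos'])
    a=np.degrees(np.arctan2(M[1,1],M[0,1])); 
    print('pos',s['tool_pos'].round(4),'yaw',a.round(2),'d',d.round(4),'roll',None if yaw is None else round(((a-yaw+90)%180)-90,2),'F',s['wrist_force'].round(2),'w',round(s['width'],3),'z',M[:,2].round(4),'t',s['time'])
E
python3 -c "
from h import *
goto((.5064,-.2487,.23),13.6)"
```

```text
pos [0.3004 0.6037 0.2301] yaw 63.54 d [-0.5642 -0.6714  0.0014] roll 49.94 F [ 0.23 -0.18  0.22] w 1.002 z [-0.001  -0.0018 -1.    ] t 0.1
```

{"method": "step_arm", "body": {"commands": [{"fingers":0,"dx":-0.03,"dy":-0.036,"dz":0,"roll":5},{"fingers":0,"dx":-0.07,"dy":-0.083,"dz":0,"roll":10},{"fingers":0,"dx":-0.11,"dy":-0.131,"dz":0,"roll":15},{"fingers":0,"dx":-0.15,"dy":-0.179,"dz":0,"roll":20},{"fingers":0,"dx":-0.19,"dy":-0.226,"dz":0,"roll":25},{"fingers":0,"dx":-0.23,"dy":-0.274,"dz":0,"roll":30},{"fingers":0,"dx":-0.27,"dy":-0.321,"dz":0,"roll":35},{"fingers":0,"dx":-0.3,"dy":-0.357,"dz":0,"roll":40}]}}

```text
time: 1.1
tool_pos: [0.4101, 0.1487, 0.231]
tcp_rot: [1.726, 2.624, -0.0]
wrist_force: [0.5, 0.2, -0.4]
width: 0.502
grip_force: 0.0
```

```bash
python3 -c "
from h import *
goto((.5064,-.2487,.23),13.6)"
```

```text
pos [0.4101 0.1487 0.231 ] yaw 23.32 d [-0.4031 -0.0689  0.0011] roll 9.72 F [ 0.49  0.18 -0.44] w 0.502 z [ 0.e+00 -3.e-04 -1.e+00] t 1.1
```

{"method": "step_arm", "body": {"commands": [{"fingers":0,"dx":-0.05,"dy":-0.0086,"roll":1.5},{"fingers":0,"dx":-0.105,"dy":-0.018,"roll":3},{"fingers":0,"dx":-0.165,"dy":-0.028,"roll":4.5},{"fingers":0,"dx":-0.225,"dy":-0.0385,"roll":6},{"fingers":0,"dx":-0.285,"dy":-0.0487,"roll":7.5},{"fingers":0,"dx":-0.34,"dy":-0.058,"roll":9},{"fingers":0,"dx":-0.385,"dy":-0.066,"roll":9.7},{"fingers":0,"dx":-0.403,"dy":-0.069,"roll":9.7}]}}

```text
invalid input
```

```bash
python3 -c "
from h import *
goto((.5064,-.2487,.139),13.6)"
```

```text
pos [0.4101 0.1487 0.231 ] yaw 23.32 d [-0.403  -0.0689  0.0921] roll 9.72 F [ 0.49  0.18 -0.44] w 0.502 z [ 0.e+00 -3.e-04 -1.e+00] t 1.1
```

Every row needs all five fields.

{"method": "step_arm", "body": {"commands": [{"fingers":0,"dx":-0.05,"dy":-0.0086,"dz":0,"roll":1.5},{"fingers":0,"dx":-0.105,"dy":-0.018,"dz":0,"roll":3},{"fingers":0,"dx":-0.165,"dy":-0.028,"dz":0,"roll":4.5},{"fingers":0,"dx":-0.225,"dy":-0.0385,"dz":0,"roll":6},{"fingers":0,"dx":-0.285,"dy":-0.0487,"dz":0,"roll":7.5},{"fingers":0,"dx":-0.34,"dy":-0.058,"dz":0,"roll":9},{"fingers":0,"dx":-0.385,"dy":-0.066,"dz":0,"roll":9.7},{"fingers":0,"dx":-0.403,"dy":-0.069,"dz":0,"roll":9.7}]}}

```text
time: 2.1
tool_pos: [0.5078, -0.2482, 0.2306]
tcp_rot: [-1.94, -2.47, 0.001]
wrist_force: [-0.3, 0.1, -0.2]
width: 0.499
grip_force: 0.0
```

```bash
python3 -c "
from h import *
goto((.5064,-.2487,.139),13.6)"
```

```text
pos [ 0.5078 -0.2482  0.2306] yaw 13.7 d [-0.0002 -0.0014  0.0916] roll 0.1 F [-0.32  0.12 -0.23] w 0.499 z [-1.e-03  4.e-04 -1.e+00] t 2.1
```

{"method": "step_arm", "body": {"commands": [{"fingers":0,"dx":0,"dy":-0.0014,"dz":0.03,"roll":0},{"fingers":0,"dx":0,"dy":-0.0014,"dz":0.06,"roll":0},{"fingers":0,"dx":0,"dy":-0.0014,"dz":0.08,"roll":0},{"fingers":0,"dx":0,"dy":-0.0014,"dz":0.091,"roll":0},{"fingers":0,"dx":0,"dy":-0.0014,"dz":0.091,"roll":0},{"fingers":0.3,"dx":0,"dy":-0.0014,"dz":0.091,"roll":0},{"fingers":0.7,"dx":0,"dy":-0.0014,"dz":0.091,"roll":0},{"fingers":1,"dx":0,"dy":-0.0014,"dz":0.091,"roll":0}], "squeeze": 80}}

```text
time: 3.1
tool_pos: [0.5071, -0.2469, 0.1418]
tcp_rot: [1.936, 2.472, -0.0]
wrist_force: [-2.4, -0.4, 5.9]
width: 0.213
grip_force: 77.7
```

{"method": "step_arm", "body": {"commands": [{"fingers":1,"dx":0,"dy":0,"dz":0,"roll":0},{"fingers":1,"dx":0,"dy":0,"dz":0,"roll":0}]}}

```text
time: 3.35
tool_pos: [0.5071, -0.2469, 0.1418]
tcp_rot: [1.937, 2.471, -0.0]
wrist_force: [-3.0, -0.1, 6.2]
width: 0.211
grip_force: 77.7
```

```bash
python3 - <<'E'
from h import *
goto((.5064,-.2487,.139),13.6)
im,d=grab('side'); a=cv2.resize(im[100:260,230:390],(580,580),interpolation=cv2.INTER_CUBIC);cv2.imwrite('pics/grasp.png',a)
E
```

```text
pos [ 0.5071 -0.2469  0.1418] yaw 13.84 d [-0.0016 -0.0011  0.0028] roll 0.24 F [-2.99 -0.05  6.16] w 0.211 z [ 0.0013 -0.0011 -1.    ] t 3.35
```

View pics/grasp.png

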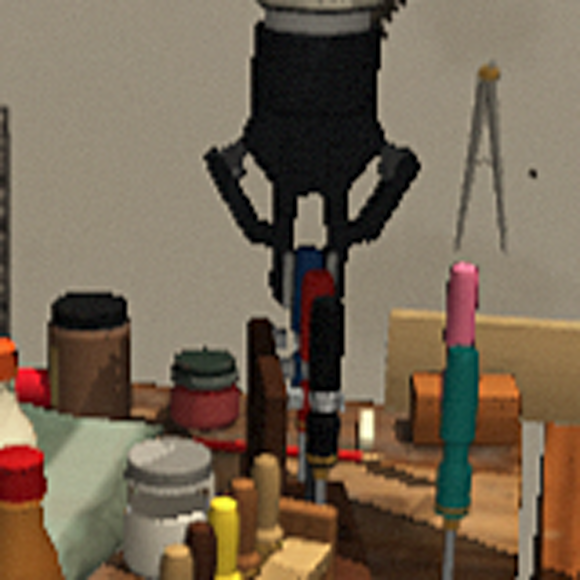

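The picture shows the pads closed on either side of the blue handle at about (308,270), clear of the red and black tools. Now a slow pull.

{"method": "step_arm", "body": {"commands": [{"fingers":1,"dx":0,"dy":-0.002,"dz":0,"roll":0},{"fingers":1,"dx":0,"dy":-0.004,"dz":0,"roll":0},{"fingers":1,"dx":0,"dy":-0.006,"dz":0,"roll":0},{"fingers":1,"dx":0,"dy":-0.008,"dz":0,"roll":0},{"fingers":1,"dx":0,"dy":-0.01,"dz":0,"roll":0},{"fingers":1,"dx":0,"dy":-0.012,"dz":0,"roll":0}], "squeeze": 110}}

```text
time: 4.15
tool_pos: [0.4973, -0.2495, 0.1417]
tcp_rot: [1.935, 2.469, 0.004]
wrist_force: [2.6, 1.7, 5.0]
width: 0.208
grip_force: 107.5
```

{"method": "step_arm", "body": {"commands": [{"fingers":1,"dx":0,"dy":-0.003,"dz":0,"roll":0},{"fingers":1,"dx":0,"dy":-0.006,"dz":0,"roll":0},{"fingers":1,"dx":0,"dy":-0.01,"dz":0,"roll":0},{"fingers":1,"dx":0,"dy":-0.015,"dz":0,"roll":0},{"fingers":1,"dx":0,"dy":-0.02,"dz":0,"roll":0},{"fingers":1,"dx":0,"dy":-0.025,"dz":0,"roll":0},{"fingers":1,"dx":0,"dy":-0.027,"dz":0,"roll":0}]}}

```text
time: 5.03
tool_pos: [0.4682, -0.2557, 0.1401]
tcp_rot: [-1.938, -2.472, 0.0]
wrist_force: [0.3, -0.0, -0.9]
width: 0.205
grip_force: 107.4
```

```bash
python3 - <<'E'
from h import *
goto((.5064,-.2487,.28),-11.7)
im,d=grab('side'); a=cv2.resize(im[130:270,260:400],(580,580),interpolation=cv2.INTER_CUBIC);cv2.imwrite('pics/pulled.png',a)
E
```

```text
pos [ 0.4682 -0.2557  0.1401] yaw 13.82 d [-0.0023  0.0387 -0.1399] roll 25.52 F [ 0.33 -0.02 -0.93] w 0.205 z [-4.e-04  1.e-04 -1.e+00] t 5.025
```

View pics/pulled.png

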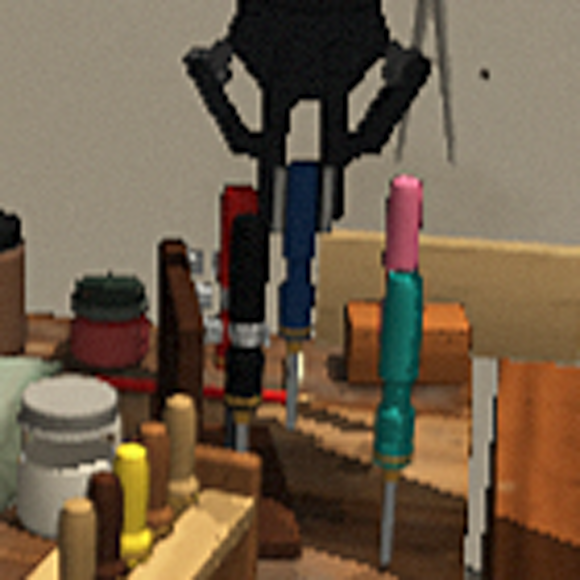

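The file is out of the clip and hangs upright between the pads at (300,240). Red and black are still clipped. Next I'll lift it and measure the held file's tilt.

{"method": "step_arm", "body": {"commands": [{"fingers":1,"dx":0,"dy":0,"dz":-0.025,"roll":0},{"fingers":1,"dx":0,"dy":0,"dz":-0.06,"roll":3},{"fingers":1,"dx":0,"dy":0,"dz":-0.1,"roll":8},{"fingers":1,"dx":0,"dy":0,"dz":-0.14,"roll":13},{"fingers":1,"dx":0,"dy":0,"dz":-0.17,"roll":19},{"fingers":1,"dx":0,"dy":0,"dz":-0.185,"roll":23},{"fingers":1,"dx":0,"dy":0,"dz":-0.187,"roll":25.5}]}}

```text
time: 5.95
tool_pos: [0.4696, -0.2561, 0.3295]
tcp_rot: [2.434, 1.98, 0.002]
wrist_force: [-0.7, -0.5, -1.1]
width: 0.209
grip_force: 107.4
```

```bash
python3 - <<'E'
from h import *
goto((.501,-.027,.325),-11.7)
E
```

```text
pos [ 0.4696 -0.2561  0.3295] yaw -11.74 d [ 0.2307 -0.0159  0.0042] roll -0.04 F [-0.7  -0.51 -1.07] w 0.209 z [ 0.0032 -0.0019 -1.    ] t 5.95
```

{"method": "step_arm", "body": {"commands": [{"fingers":1,"dx":0.025,"dy":-0.0017,"dz":0,"roll":0},{"fingers":1,"dx":0.065,"dy":-0.0045,"dz":0,"roll":0},{"fingers":1,"dx":0.11,"dy":-0.0076,"dz":0,"roll":0},{"fingers":1,"dx":0.155,"dy":-0.0107,"dz":0,"roll":0},{"fingers":1,"dx":0.195,"dy":-0.0134,"dz":0,"roll":0},{"fingers":1,"dx":0.222,"dy":-0.0153,"dz":0,"roll":0},{"fingers":1,"dx":0.2307,"dy":-0.0159,"dz":0.003,"roll":0},{"fingers":1,"dx":0.2307,"dy":-0.0159,"dz":0.003,"roll":0}]}}

```text
time: 6.95
tool_pos: [0.4996, -0.0265, 0.3238]
tcp_rot: [-2.434, -1.986, 0.001]
wrist_force: [-0.2, 0.1, -0.8]
width: 0.207
grip_force: 107.3
```

```bash
cat >> h.py <<'E'
def bluemask(im):
    h=cv2.cvtColor(im,cv2.COLOR_BGR2HSV); return (h[...,0]>100)&(h[...,0]<130)&(h[...,1]>110)&(h[...,2]>25)
def held():
    s=read_state(); tp=s['tool_pos']
    for n in('side','top'):
        im,d=grab(n); P=world(n,d); m=bluemask(im)
        k=m&(np.hypot(P[...,0]-tp[0],P[...,1]-tp[1])<.035)&(d>0)
        p=P[k]; print(n,len(p),'z',p[:,2].min().round(4),p[:,2].max().round(4))
        zs=p[:,2]; lo=p[(zs<tp[2]-.005)]
        if len(lo)>8:
            print('  blue part fit below tip',fitcyl(lo,.01,campos(n)))
        # blade: anything near the axis lower down
        q=P.reshape(-1,3); q=q[(np.hypot(q[:,0]-tp[0],q[:,1]-tp[1])<.02)&(q[:,2]<tp[2]-.078)&(q[:,2]>tp[2]-.125)]
        if len(q)>5: print('  blade',fitcyl(q,.003,campos(n)),'tipz',q[:,2].min().round(4))
E
python3 - <<'E'
from h import *
goto((.501,-.027,.325),-11.7); held()
im=np.load('/tmp/side.npz')['im']; cv2.imwrite('pics/above.png',cv2.resize(im[100:330,200:400],(690,600)[::1] and (522,600),interpolation=cv2.INTER_CUBIC))
E
```

```text
pos [ 0.4996 -0.0265  0.3238] yaw -11.6 d [-0.0002  0.0015 -0.0012] roll 0.1 F [-0.22  0.06 -0.82] w 0.207 z [-8.e-04 -5.e-04 -1.e+00] t 6.95
side 482 z 0.2617 0.361
  blue part fit below tip (array([ 0.4974, -0.0283]), np.float64(0.0012), 264)
  blade (array([ 0.4966, -0.0271]), np.float64(0.0007), 70) tipz 0.2049
top 97 z 0.274 0.3966
  blue part fit below tip (array([ 0.4998, -0.0271]), np.float64(0.0009), 52)
  blade (array([ 0.499 , -0.0283]), np.float64(0.0002), 14) tipz 0.208
```

View pics/above.png

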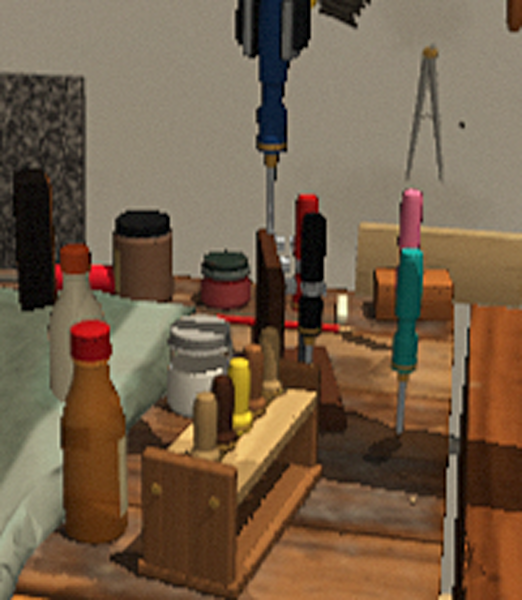

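The held file hangs nearly vertical at about (268,200), above the rack's f1–f2 gap. I'll centre it on the gap and lower the blade tip to collar level.

{"method": "step_arm", "body": {"commands": [{"fingers":1,"dx":0.0014,"dy":0.003,"dz":0.015,"roll":0},{"fingers":1,"dx":0.0014,"dy":0.003,"dz":0.04,"roll":0},{"fingers":1,"dx":0.0014,"dy":0.003,"dz":0.065,"roll":0},{"fingers":1,"dx":0.0014,"dy":0.003,"dz":0.075,"roll":0},{"fingers":1,"dx":0.0014,"dy":0.003,"dz":0.075,"roll":0}]}}

```text
time: 7.68
tool_pos: [0.5024, -0.0261, 0.2481]
tcp_rot: [-2.435, -1.982, 0.003]
wrist_force: [0.6, 0.1, -1.4]
width: 0.207
grip_force: 107.4
```

```bash
python3 - <<'E'
from h import *
goto((.5022,-.0254,.198),-11.7); held()
E
```

```text
pos [ 0.5024 -0.0261  0.2481] yaw -11.7 d [ 0.0007 -0.0002  0.0501] roll -0.0 F [ 0.63  0.09 -1.43] w 0.207 z [-2.2e-03  1.0e-04 -1.0e+00] t 7.675
side 439 z 0.1832 0.2865
  blue part fit below tip (array([ 0.5002, -0.028 ]), np.float64(0.0013), 247)
  blade (array([ 0.4993, -0.0267]), np.float64(0.0039), 108) tipz 0.1235
top 57 z 0.1981 0.2816
  blue part fit below tip (array([ 0.5034, -0.0263]), np.float64(0.0008), 34)
  blade (array([ 0.4999, -0.0321]), np.float64(0.0097), 57) tipz 0.1235
```

{"method": "step_arm", "body": {"commands": [{"fingers":1,"dx":0.0005,"dy":0,"dz":0.012,"roll":0},{"fingers":1,"dx":0.0005,"dy":0,"dz":0.028,"roll":0},{"fingers":1,"dx":0.0005,"dy":0,"dz":0.042,"roll":0},{"fingers":1,"dx":0.0005,"dy":0,"dz":0.049,"roll":0},{"fingers":1,"dx":0.0005,"dy":0,"dz":0.049,"roll":0}]}}

```text
time: 8.4
tool_pos: [0.5025, -0.0252, 0.1992]
tcp_rot: [-2.434, -1.984, 0.002]
wrist_force: [0.5, 0.4, -0.1]
width: 0.207
grip_force: 107.4
```

```bash
cat >> h.py <<'E'
u=np.array([.2028,.9792]); C=np.array([.5096,.015])
def files():
    for n in('side','top'):
        im,d=grab(n); P=world(n,d).reshape(-1,3); w=(P[:,:2]-C); s=w@u; t=w@np.array([u[1],-u[0]])
        k=(abs(t)<.012)&(abs(s)<.075)&(P[:,2]>.092)&(P[:,2]<.121)
        hh,e=np.histogram(s[k],bins=75,range=(-.075,.075)); print(n,' '.join(f'{int(a*1000)}:{b}' for a,b in zip(e,hh) if b))
E
python3 - <<'E'
from h import *
goto((.5022,-.0254,.198),-11.7); files()
im=np.load('/tmp/side.npz')['im']; im2=np.load('/tmp/top.npz')['im']
cv2.imwrite('pics/gap.png',np.hstack([cv2.resize(im[200:310,240:340],(400,440),interpolation=cv2.INTER_CUBIC),cv2.resize(im2[190:280,130:220],(400,440),interpolation=cv2.INTER_CUBIC)]))
E
```

```text
pos [ 0.5025 -0.0252  0.1992] yaw -11.65 d [-0.0003 -0.0002  0.0012] roll 0.05 F [ 0.49  0.36 -0.08] w 0.207 z [-1.9e-03  2.0e-04 -1.0e+00] t 8.4
side -75:1 -61:3 -59:3 -56:13 -54:19 -53:23 -51:8 -48:1 -43:6 -40:9 -28:2 -26:12 -24:6 -22:23 -20:22 -18:10 -16:1 -4:3 -2:3 -1:10 1:11 3:23 5:27 7:16 21:1 23:3 25:6 27:9 29:13 31:25 33:32 35:15 37:1 53:7 55:14 57:15 59:52 61:47 63:6 73:2
top -67:9 -65:6 -63:5 -61:3 -59:2 -56:1 -54:1 -45:5 -43:1 -40:1 -32:3 -31:3 -28:1 -26:1 31:2 33:1 45:7 47:16 49:7 51:3 53:3 55:1 57:1 73:3
```

View pics/gap.png

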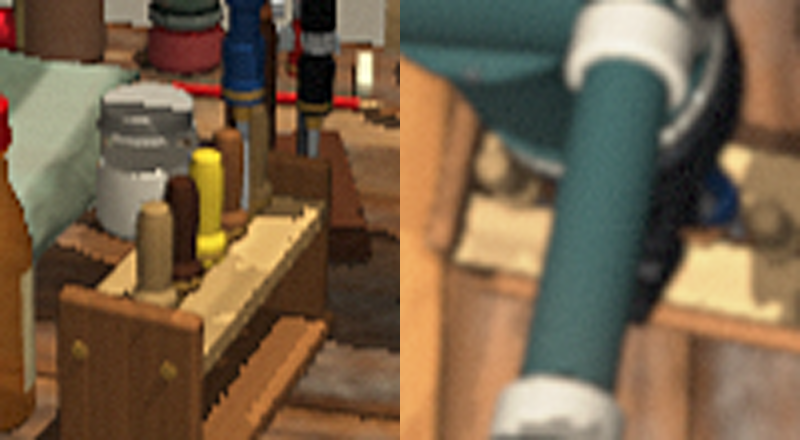

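In the side crop the blade stands between f1 and f2, at about (258,160). Now a gentle push of f2 toward +y.

{"method": "step_arm", "body": {"commands": [{"fingers":1,"dx":0.002,"dy":0,"dz":0,"roll":0},{"fingers":1,"dx":0.0045,"dy":0,"dz":0,"roll":0},{"fingers":1,"dx":0.007,"dy":0,"dz":0,"roll":0},{"fingers":1,"dx":0.0095,"dy":0,"dz":0,"roll":0},{"fingers":1,"dx":0.012,"dy":0,"dz":0,"roll":0},{"fingers":1,"dx":0.0145,"dy":0,"dz":0,"roll":0},{"fingers":1,"dx":0.017,"dy":0,"dz":0,"roll":0},{"fingers":1,"dx":0.0185,"dy":0,"dz":0,"roll":0}]}}

```text
time: 9.5
tool_pos: [0.5069, -0.0071, 0.2003]
tcp_rot: [2.435, 1.984, -0.0]
wrist_force: [0.3, -0.9, 0.2]
width: 0.207
grip_force: 107.4
```

```bash
python3 - <<'E'
from h import *
goto((.5022,-.0254,.198),-11.7); files()
E
```

```text
pos [ 0.5069 -0.0071  0.2003] yaw -11.65 d [-0.0189 -0.0009  0.0023] roll 0.05 F [ 0.27 -0.92  0.21] w 0.207 z [-1.e-04 -3.e-04 -1.e+00] t 9.5
side -61:2 -59:8 -56:12 -54:23 -53:46 -51:19 -48:3 -12:6 -10:8 -8:11 -6:22 -4:15 -2:1 5:2 7:6 9:8 11:15 12:22 15:19 17:1 27:2 29:11 31:15 33:29 35:30 37:13 51:1 53:3 55:15 57:14 59:45 61:53 63:6 73:1
top -67:10 -65:8 -63:4 -61:3 -59:2 -56:1 -54:2 -26:6 -24:1 -22:1 -16:3 -15:5 -12:3 -10:2 73:5
```

{"method": "step_arm", "body": {"commands": [{"fingers":1,"dx":-0.003,"dy":0,"dz":0,"roll":0},{"fingers":1,"dx":-0.007,"dy":0,"dz":0,"roll":0},{"fingers":1,"dx":-0.011,"dy":0,"dz":0,"roll":0},{"fingers":1,"dx":-0.0112,"dy":0,"dz":0,"roll":0}]}}

```text
time: 10.1
tool_pos: [0.5045, -0.0185, 0.2003]
tcp_rot: [-2.436, -1.983, -0.0]
wrist_force: [0.2, 0.2, -1.3]
width: 0.211
grip_force: 107.4
```

```bash
python3 - <<'E'
from h import *
goto((.5022,-.0254,.138),-11.7)
for n in('side','top'):
    im,d=grab(n);P=world(n,d); tp=read_state()['tool_pos']
    m=bluemask(im); 
    for nm,zr,Rr,mm in(('handle',(.14,.162),.01,m),('blade',(.085,.124),.003,np.ones_like(m))):
        w=(P[...,:2]-C); s=w@u; t=w@np.array([u[1],-u[0]])
        k=mm&(P[...,2]>zr[0])&(P[...,2]<zr[1])&(np.hypot(P[...,0]-tp[0],P[...,1]-tp[1])<(.02 if Rr>.005 else .012))
        if k.sum()>5:
            c=fitcyl(P[k],Rr,campos(n)); w=c[0]-C; print(n,nm,'s,t',(w@u).round(4),(w@[u[1],-u[0]]).round(4),c[1:])
    # slot centre line: files' t
    for c0,s0 in ((1,-.0594),(2,-.0105),(3,.0085),(4,.029),(5,.0545)):
        w=P[...,:2]-C;s=w@u;t=w@np.array([u[1],-u[0]])
        k=(abs(s-s0)<.011)&(abs(t)<.012)&(P[...,2]>.092)&(P[...,2]<.12)
        if k.sum()>20:
            c=fitcyl(P[k],.008,campos(n)); w=c[0]-C; print(n,'f',c0,(w@u).round(4),(w@[u[1],-u[0]]).round(4),c[1:])
    w=P[...,:2]-C;s=w@u;t=w@np.array([u[1],-u[0]])
    # dark slot floor seen between rails: rail-top points' inner edges
    k=(abs(P[...,2]-.076)<.003)&(abs(s)<.07)&(abs(t)<.034); h,e=np.histogram(t[k],bins=34,range=(-.034,.034)); print(n,h)
E
```

```text
pos [ 0.5045 -0.0185  0.2003] yaw -11.7 d [-0.0073 -0.0008  0.0623] roll 0.0 F [ 0.17  0.2  -1.29] w 0.211 z [-0.e+00  1.e-04 -1.e+00] t 10.1
side handle s,t -0.0354 0.0001 (np.float64(0.0008), 85)
side blade s,t -0.0355 -0.0021 (np.float64(0.0009), 42)
side f 1 -0.0591 -0.0001 (np.float64(0.0009), 95)
side f 2 -0.0101 -0.0004 (np.float64(0.0007), 59)
side f 3 0.0094 -0.0 (np.float64(0.0008), 67)
side f 4 0.0287 -0.0004 (np.float64(0.0008), 92)
side f 5 0.0539 0.0001 (np.float64(0.0008), 137)
side [41 52 40 46 37 37 34 38 35 35 32 45 26 10  3  5  1  1  1  0  0  0  0  1
  0  5  5  5  9  9 11 13  7  0]
top blade s,t -0.0345 0.0009 (np.float64(0.0001), 8)
top f 1 -0.0581 0.002 (np.float64(0.0004), 25)
top f 5 0.055 0.0019 (np.float64(0.0004), 26)
top [ 0 13 42 47 39 42 43 37 39 38 34 36 39 32 10  1  2  0  0  0  1  8  9 16
 15 20 20 20 26 20 22 29 26 18]
```

{"method": "step_arm", "body": {"commands": [{"fingers":1,"dx":0.0008,"dy":0.0008,"dz":0.003,"roll":0},{"fingers":1,"dx":0.0008,"dy":0.0008,"dz":0.009,"roll":0},{"fingers":1,"dx":0.0008,"dy":0.0008,"dz":0.016,"roll":0},{"fingers":1,"dx":0.0008,"dy":0.0008,"dz":0.023,"roll":0},{"fingers":1,"dx":0.0008,"dy":0.0008,"dz":0.03,"roll":0},{"fingers":1,"dx":0.0008,"dy":0.0008,"dz":0.036,"roll":0},{"fingers":1,"dx":0.0008,"dy":0.0008,"dz":0.04,"roll":0}]}}

```text
time: 11.08
tool_pos: [0.5054, -0.0175, 0.1597]
tcp_rot: [-2.435, -1.984, 0.001]
wrist_force: [0.0, 0.8, -1.2]
width: 0.206
grip_force: 107.4
```

```bash
python3 - <<'E'
from h import *
goto((.5046,-.0182,.138),-11.7); files()
E
```

```text
pos [ 0.5054 -0.0175  0.1597] yaw -11.66 d [-0.0009 -0.0006  0.0218] roll 0.04 F [ 0.01  0.81 -1.24] w 0.206 z [-5.e-04  0.e+00 -1.e+00] t 11.075
side -75:1 -63:1 -61:1 -59:6 -56:10 -54:17 -53:17 -51:4 -34:6 -32:9 -31:11 -28:15 -26:14 -24:6 -12:3 -10:5 -8:12 -6:24 -4:15 -2:2 -1:1 5:3 7:4 9:6 11:15 12:19 15:19 17:3 27:1 29:8 31:15 33:30 35:36 37:6 51:2 53:6 55:10 57:19 59:52 61:45 63:7 73:1
top -67:9 -65:7 -63:3 -61:3 -59:4 -56:1 -54:2 -45:6 -43:8 -40:4 -38:4 -37:2 -34:2 -32:1 -31:1 33:1 45:5 47:11 49:5 51:3 53:3 55:1 57:2 71:2 73:9
```

{"method": "step_arm", "body": {"commands": [{"fingers":1,"dx":0,"dy":0,"dz":0.004,"roll":0},{"fingers":1,"dx":0,"dy":0,"dz":0.008,"roll":0},{"fingers":1,"dx":0,"dy":0,"dz":0.012,"roll":0},{"fingers":1,"dx":0,"dy":0,"dz":0.015,"roll":0},{"fingers":1,"dx":0,"dy":0,"dz":0.018,"roll":0},{"fingers":1,"dx":0,"dy":0,"dz":0.02,"roll":0}]}}

```text
time: 11.92
tool_pos: [0.5055, -0.0175, 0.14]
tcp_rot: [-2.435, -1.984, 0.0]
wrist_force: [0.3, 0.6, -0.4]
width: 0.207
grip_force: 107.4
```

```bash
python3 - <<'E'
from h import *
goto((.5046,-.0182,.138),-11.7); files()
im=np.load('/tmp/side.npz')['im']
cv2.imwrite('pics/low.png',cv2.resize(im[170:310,240:340],(428,600),interpolation=cv2.INTER_CUBIC))
E
```

```text
pos [ 0.5055 -0.0175  0.14  ] yaw -11.66 d [-0.0009 -0.0007  0.002 ] roll 0.04 F [ 0.31  0.56 -0.37] w 0.207 z [-2.e-04 -0.e+00 -1.e+00] t 11.925
side -75:4 -61:1 -59:6 -56:13 -54:14 -53:21 -51:9 -37:7 -34:8 -32:8 -31:19 -28:16 -26:14 -10:9 -8:15 -6:17 -4:16 -2:2 -1:1 5:1 7:8 9:2 11:12 12:31 15:16 17:1 25:1 27:6 29:8 31:13 33:26 35:28 37:11 53:8 55:13 57:25 59:40 61:45 63:9
top -67:9 -65:7 -63:6 -61:2 -59:2 -56:2 -54:1 -45:3 -43:14 -40:10 -38:3 -37:2 33:1 45:2 47:12 49:5 51:3 53:3 55:1 57:1 71:2 73:10
```

View pics/low.png

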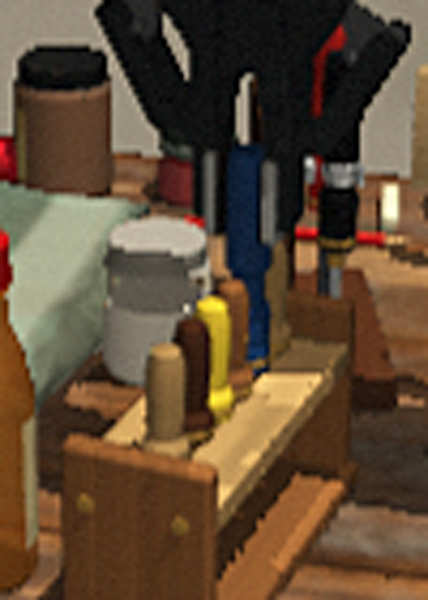

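The blue handle is between f1 and f2 at about (248,260), with its bottom close to the rail at (258,365) and no contact force. I'll ease it down until it touches.

{"method": "step_arm", "body": {"commands": [{"fingers":1,"dx":0,"dy":0,"dz":0.001,"roll":0},{"fingers":1,"dx":0,"dy":0,"dz":0.002,"roll":0},{"fingers":1,"dx":0,"dy":0,"dz":0.002,"roll":0}]}}

```text
time: 12.4
tool_pos: [0.5057, -0.0175, 0.1385]
tcp_rot: [2.435, 1.984, 0.0]
wrist_force: [-0.7, 0.6, -0.1]
width: 0.207
grip_force: 107.6
```

{"method": "step_arm", "body": {"commands": [{"fingers":1,"dx":0,"dy":0,"dz":0.0007,"roll":0},{"fingers":1,"dx":0,"dy":0,"dz":0.0007,"roll":0}]}}

```text
time: 12.65
tool_pos: [0.5058, -0.0175, 0.1385]
tcp_rot: [2.435, 1.984, 0.001]
wrist_force: [-1.2, 0.4, 5.2]
width: 0.209
grip_force: 108.2
```

{"method": "step_arm", "body": {"commands": [{"fingers":1,"dx":0,"dy":0,"dz":0,"roll":0},{"fingers":1,"dx":0,"dy":0,"dz":0,"roll":0},{"fingers":0.57,"dx":0,"dy":0,"dz":0,"roll":0},{"fingers":0.5,"dx":0,"dy":0,"dz":0,"roll":0},{"fingers":0.4,"dx":0,"dy":0,"dz":0,"roll":0},{"fingers":0.2,"dx":0,"dy":0,"dz":0,"roll":0},{"fingers":0,"dx":0,"dy":0,"dz":0,"roll":0},{"fingers":0,"dx":0,"dy":0,"dz":0,"roll":0}], "squeeze": 20}}

```text
time: 13.65
tool_pos: [0.5055, -0.0175, 0.1375]
tcp_rot: [-2.435, -1.984, 0.0]
wrist_force: [-0.5, 0.6, -0.3]
width: 0.506
grip_force: 0.0
```

```bash
python3 - <<'E'
from h import *
goto((.5046,-.0182,.26),-11.7); files()
im,d=np.load('/tmp/side.npz')['im'],np.load('/tmp/side.npz')['d'];P=world('side',d);m=bluemask(im)
w=P[...,:2]-C;s=w@u;t=w@np.array([u[1],-u[0]])
for zr in((.078,.1),(.128,.15),(.15,.18)):
    k=m&(abs(s+.0345)<.02)&(abs(t)<.02)&(P[...,2]>zr[0])&(P[...,2]<zr[1])
    if k.sum()>8: c=fitcyl(P[k],.01,campos('side')); w2=c[0]-C; print(zr,(w2@u).round(4),(w2@[u[1],-u[0]]).round(4),c[1:],P[k][:,2].max())
E
```

```text
pos [ 0.5055 -0.0175  0.1375] yaw -11.65 d [-0.0009 -0.0008 -0.1225] roll 0.05 F [-0.5   0.56 -0.35] w 0.506 z [-2.e-04 -0.e+00 -1.e+00] t 13.65
side -75:1 -73:1 -61:4 -59:5 -56:11 -54:17 -53:20 -51:7 -48:1 -37:6 -34:4 -32:12 -31:19 -28:14 -26:10 -24:4 -12:5 -10:5 -8:11 -6:19 -4:18 -2:3 3:1 5:1 7:6 9:9 11:14 12:19 15:17 17:6 27:2 29:12 31:16 33:29 35:29 37:10 53:6 55:9 57:27 59:49 61:44 63:5 73:1
top -67:9 -65:7 -63:5 -61:3 -59:3 -56:1 -54:1 -45:4 -43:13 -40:7 -38:4 -37:3 -34:3 -32:1 33:1 45:5 47:11 49:5 51:3 53:3 55:1 57:1 73:8
(0.078, 0.1) -0.0344 0.001 (np.float64(0.0007), 34) 0.09969300327453101
(0.128, 0.15) -0.0338 0.0009 (np.float64(0.0008), 110) 0.1499132330133467
(0.15, 0.18) -0.0346 0.0007 (np.float64(0.0013), 154) 0.17693541563734755
```

Released, upright and standing. I'll retreat straight up and look again.

{"method": "step_arm", "body": {"commands": [{"fingers":0,"dx":0,"dy":0,"dz":-0.01,"roll":0},{"fingers":0,"dx":0,"dy":0,"dz":-0.025,"roll":0},{"fingers":0,"dx":0,"dy":0,"dz":-0.05,"roll":0},{"fingers":0,"dx":0,"dy":0,"dz":-0.085,"roll":0},{"fingers":0,"dx":0,"dy":0,"dz":-0.12,"roll":0},{"fingers":0,"dx":0,"dy":0,"dz":-0.145,"roll":0},{"fingers":0,"dx":0,"dy":0,"dz":-0.15,"roll":0},{"fingers":0,"dx":0,"dy":0,"dz":-0.15,"roll":0}]}}

```text
time: 14.75
tool_pos: [0.5055, -0.0175, 0.2879]
tcp_rot: [2.435, 1.984, 0.001]
wrist_force: [-0.0, -0.9, -0.1]
width: 0.499
grip_force: 0.0
```

```bash
python3 - <<'E'
from h import *
goto((.5046,-.0182,.26),-11.7)
im,d=grab('side');P=world('side',d);m=bluemask(im)
w=P[...,:2]-C;s=w@u;t=w@np.array([u[1],-u[0]])
for zr in((.078,.1),(.128,.15),(.15,.18)):
    k=m&(abs(s+.0345)<.02)&(abs(t)<.02)&(P[...,2]>zr[0])&(P[...,2]<zr[1])
    if k.sum()>8: c=fitcyl(P[k],.01,campos('side')); w2=c[0]-C; print(zr,(w2@u).round(4),(w2@[u[1],-u[0]]).round(4),c[1:],P[k][:,2].max())
cv2.imwrite('pics/end.png',cv2.resize(im[140:330,220:400],(568,600),interpolation=cv2.INTER_CUBIC))
E
```

```text
pos [ 0.5055 -0.0175  0.2879] yaw -11.66 d [-0.0009 -0.0008  0.0279] roll 0.04 F [-0.03 -0.86 -0.06] w 0.499 z [ 8.e-04 -1.e-04 -1.e+00] t 14.75
(0.078, 0.1) -0.0343 0.0009 (np.float64(0.0009), 36) 0.09948408954105165
(0.128, 0.15) -0.0341 0.0007 (np.float64(0.0008), 113) 0.14995839461328064
(0.15, 0.18) -0.0344 0.0009 (np.float64(0.0014), 159) 0.17762085992747367
```

View pics/end.png

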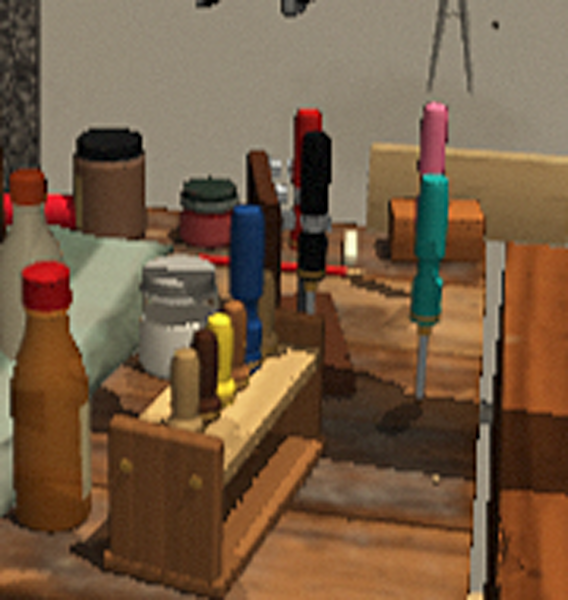

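The blue file hangs upright in the slot at (248,280) among the five files. Red and black are still in their clips, and the gripper is clear.

```bash
python3 -c "
from workcell import *
print(finish_job())"
```

```text
the job is handed in; nothing more can be done
None
```

The blue file is out of its clip and hanging upright in the rack slot between files 1 and 2, with all five files still hanging and the red and black tools still in their clips; I handed the job in at about 15 s.

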